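# Build the support stack on the screw-lift and jack it up with the ring spanner

## Robot

A 6-joint arm with a two-finger parallel gripper is mounted at the origin on the work surface. World frame = base frame: x ahead of the robot, y to its left, z up, the work surface at z = 0. Lengths are in mm, angles in rad, forces in N, time in s.
With the tool pointing down it reaches from about 400 to 925 mm from the base axis. Payload 3.4 kg.
Tool frame: the origin (TCP) lies on the centre line of the jaws, within the pads' length; the fingertips stand 14 mm ahead of it and the grasp point (between the pads) lies 5 mm behind it (r.finger_overhang is the z of the fingertips in the tool frame, in mm); z points along the fingers, y is the line along which they close (so a half turn about z gives the same grasp; the last joint's range is limited). The gripper opens to 85 mm and grips with 20 to 120 N. Pads are 22 mm wide; open, the fingers measure 114 mm over their backs; the gripper's body (76 mm by 85 mm) begins 54 mm behind the grasp point. The pads swing forward as they close: fully open they stand 13 mm farther back than shut.
Start: joints at [1.204, 0.307, 1.506, -0, 1.328, -0.073], TCP at [166.539, 550.36, 245.305] pointing down, gripper open.
Joint ranges: [-3.12, 3.12], [-1.05, 2.28], [0.14, 2.33], [-1.42, 4.57], [0.1, 2.73], [-2.68, 2.68]. Speed limits (rad/s): [2.57, 2.57, 3.14, 3.14, 3.14, 3.14].

## Interface

Orientations are given as a unit quaternion [x, y, z, w].
In Python, from cell import r, camrig, probe_bus, hand_in gives the robot as it stands (r), with the cameras (camrig), the readings (probe_bus) and the job as plain functions. Calls block until the motion is done:
- r.move_ptp(position, orientation): joint-space move of the TCP to a pose.
- r.line_to(position, rotation=None, feed=150, threshold=None): straight line of the TCP; rotation=None keeps the orientation; feed is the mean speed in mm/s. With threshold (N) it stops when the force on the tool has changed by that much, and returns True; else False.
- r.goto_joints(angles): joint-space move.
- r.move_gripper(opening, squeeze=None): opening from 0.0 (shut) to 1.0 (fully open); squeeze is the grip in N (None keeps the last); returns when the fingers have stopped.
- r.sleep(seconds).
- r.ik(position, orientation): joint angles nearest the present ones, or None.
- probe_bus.get_obs(): the state.
- camrig.get_image(name): name is "scene" or "side" or "wrist"; returns a dict with "pixels" (420x560x3 uint8, blue, green, red), "fov_y" (degrees; the focal length in pixels is half the picture's height over the tangent of half this angle, whatever the lens; pixels are square), "cx", "cy" (the principal point, pixels), "R" (3x3) and "t" (3): a world point X has camera coordinates R X + t. Camera axes: x right, y down, z forward; pixel columns grow to the right and rows downward; lengths in mm; the calibration is good to about 2 mm. The wrist camera is an equidistant fisheye: a pixel r from the principal point sees the ray r / f radians off the axis. A picture is of the moment at which its call begins. There is no depth.
A pose or a line that the arm cannot do raises r.Unreachable and nothing moves.
- hand_in(): hands the job in; it is judged then, once.
The state is a dict: "time": time; "joints": joint angles; "joint_velocities": joint speeds; "tau": joint torques, N m; "tool_pos": TCP position; "tcp_rot": TCP orientation; "force": force on the tool from outside, world axes, zero at the start; "ft_torque": the same for the moment, N m; "finger_gap": opening from 0.0 (shut) to 1.0 (fully open); "finger_force": force on a finger pad.
Only numpy, scipy, OpenCV 4.12 (cv2) and the standard library are available. Lean on these libraries where they do the work, as an engineer would, in place of code of your own. Each camera call takes 0.05 s, during which the arm holds its last target. There are 200 camera calls.

## Task

While the lift table is still down, build all the loose black support discs that are there into one flat stack centred on its round plate, the widest at the bottom and each smaller one on top of the next larger. Then jack the table all the way up by turning its hex nut clockwise (seen from above) with the ring spanner, in short strokes between the two walls, lifting and reseating the spanner each stroke and keeping your fingers off the nut; finally lay the spanner back flat on its rubber mat, leaving the stack centred and the other things on the bench where they are.

Things in the scene. Friction and masses are not known exactly. Their poses are not given: they have to be found in the camera images.
- jack: The screw-lift: grey fixed fixture, origin at the bench under its middle. Its +y end is a drum, 92 mm diameter, 44 mm high, that carries the lift plate (axis at x 15, y 85 mm); its -y end a gear block with the nut (axis at x 0, y -85 mm) on a 12 mm foot (x -48 to 58, y -155 to -25 mm); block (x -40 to 60 mm) and the bridge between them (x -25 to 55 mm) are 44 mm high.
- jack_walls (a point): Point between the tips of the two upright walls (10 mm thick, tops 110 mm high) on the gear block, 80 mm from the nut axis in the fixture's -x direction. The walls run radially from 46 to 86 mm from the nut axis, 56 degrees either side of -x: a seated spanner, handle towards -x, can swing only about 41 degrees each way. A back wall 62 mm high stands 46 mm behind the nut.
- nut: Steel hex nut on a vertical axis, 30 mm across flats, 22 mm high (full hex the lower 14 mm, then tapered); origin at its underside, 50 mm above the bench, on a washer where the ring seats. x axis square to a flat. Clockwise from above raises the plate 6.5 mm per rad; stiff (0.35 N m), stays where left, stops firmly 4.4 rad from fully down. Starts 0 to 0.4 rad turned.
- lift (a joint): Rise of the lift plate in m: 0 fully down, about 0.0286 against the top stop. Driven by the nut only.
- lift_top (a point): Centre of the upper face of the round steel lift plate (100 mm diameter, 10 mm thick), z up; 55 mm above the bench when fully down.
- disc_a: Loose black support disc, 68 mm diameter, 12 mm thick, flat on the bench, the same either way up; origin at its middle (6 mm above its underside), z axis square to its faces.
- disc_b: Loose black support disc, 58 mm diameter, 12 mm thick, flat on the bench, the same either way up; origin at its middle (6 mm above its underside), z axis square to its faces.
- disc_c: Loose black support disc, 48 mm diameter, 12 mm thick, flat on the bench, the same either way up; origin at its middle (6 mm above its underside), z axis square to its faces. May be absent.
- disc_d: Loose black support disc, 38 mm diameter, 12 mm thick, flat on the bench, the same either way up; origin at its middle (6 mm above its underside), z axis square to its faces. May be absent.
- spanner: Steel ring spanner, 0.32 kg. Origin: centre of the ring's underside; handle to -x. Ring 46 mm across, 16 mm high, hex hole 32 mm across flats, a flat square to x (7 degrees of play on the nut). Straight bar 14 mm wide, 16 mm tall, x -50 to -185 mm, mid-height 40 mm above the ring's underside; a leg with a 40 mm wide foot at the tail goes down to the ring's level, so it stands level.
- spanner_grip (a point): Middle of the spanner's bar where it is best gripped across (x -105, z 40 mm in the spanner's frame).
- spanner_tail (a point): Underside of the spanner's tail foot (x -179 mm in its frame).
- mat: Black rubber mat fixed on the bench, 300 mm along its x, 160 mm along its y, 2 mm thick; origin at the centre of its underside. The spanner starts on it and goes back onto it.
- tape: Bystander: roll of yellow tape, 90 mm diameter, 24 mm high, lying flat; origin under its centre.
- jar: Bystander: white jar, 60 mm diameter, 75 mm high; origin under its centre.
- cap: Bystander: small black plastic end cap with a flange, 32 mm diameter, 20 mm high (not a disc); origin under its centre.
- collar: Bystander: aluminium seat collar block, 30 x 44 x 16 mm; origin under its centre.
- driver: Bystander: screwdriver lying on the bench.
- cup: Bystander: white plastic cup, 70 mm rim, 60 mm high; origin under its centre.

How it is judged (in metres and radians):
On the way, in this order (a step that is already met when the one before it is completed fails the run):
1. all the discs present are stacked on the plate, centred, widest at the bottom, and let go, with the table still down (horizontal distance between each of disc_a, disc_b, disc_c, disc_d and lift_top below 0.007 m and angle between the z axis of each of disc_a, disc_b, disc_c, disc_d and the z axis of lift_top, either way round below 0.12 rad and z of disc_a in the frame of lift_top between 0.002 and 0.01 m and linear speed of each of disc_a, disc_b, disc_c, disc_d below 0.03 m/s and contact force between the fingers and disc_a below 0.3 N and z of disc_b in the frame of lift_top between 0.014 and 0.022 m and contact force between the fingers and disc_b below 0.3 N and z of disc_c in the frame of lift_top between 0.026 and 0.034 m and contact force between the fingers and disc_c below 0.3 N and z of disc_d in the frame of lift_top between 0.026 and 0.046 m and contact force between the fingers and disc_d below 0.3 N and value of joint lift below 0.006 m), for 0.3 s.
2. the table has been jacked up to its top stop (value of joint lift above 0.0255 m), for 0.2 s.
At the end, for the whole second after the job is handed in: Every disc present lies flat in one stack within 7 mm of the plate's axis, widest at the bottom and in order of size; the table is within 3 mm of its top stop; the spanner lies flat and still on its mat with ring centre and tail foot over the mat (horizontal distance between each of disc_a, disc_b, disc_c, disc_d and lift_top below 0.007 m and angle between the z axis of each of disc_a, disc_b, disc_c, disc_d and the z axis of lift_top, either way round below 0.12 rad and z of disc_a in the frame of lift_top between 0.002 and 0.01 m and linear speed of each of disc_a, disc_b, disc_c, disc_d, spanner below 0.03 m/s and contact force between the fingers and disc_a below 0.3 N and z of disc_b in the frame of lift_top between 0.014 and 0.022 m and contact force between the fingers and disc_b below 0.3 N and z of disc_c in the frame of lift_top between 0.026 and 0.034 m and contact force between the fingers and disc_c below 0.3 N and z of disc_d in the frame of lift_top between 0.026 and 0.046 m and contact force between the fingers and disc_d below 0.3 N and value of joint lift above 0.0255 m and angle between spanner's own z axis and vertical below 0.12 rad and height (world z) of spanner below 0.01 m and x of spanner in the frame of mat between -0.15 and 0.15 m and y of spanner in the frame of mat between -0.08 and 0.08 m and x of spanner_tail in the frame of mat between -0.15 and 0.15 m and y of spanner_tail in the frame of mat between -0.08 and 0.08 m); the robot touches nothing.
It fails at once if the fingers touched the nut instead of using the spanner (contact force between the fingers and nut above 1 N).
It fails at once if one of the other things on the bench was moved more than 3 cm (distance of any of tape, jar, cap, collar, driver, cup from where it was at the start of the episode above 0.03 m).
Of disc_c, disc_d only 1 to 2 are there at a start; the rules pass over those that are not, and their reading is None.
At some moment in a run one of disc_a, spanner may be knocked a few centimetres aside while the robot is not near it.
Once in a run the grip may slacken for a moment while it holds something.
It also fails if it takes over 210 s, if anything falls off the work surface, if the arm or the gripper's body presses on something with over 40 N, if the wrist force passes 120 N, or if a joint passes its speed limit or range.

## Working session

There is one attempt and no reset: what is moved stays moved. The work goes in short steps, each a Python script; the robot and the scene stay as the last script left them, time stands still between calls to the robot, and variables do not carry over. Pictures are saved under pics/ and viewed, at most 14 in all, crops included, and the job is handed in when it is done.

```bash
ls; mkdir -p pics
python3 - <<'E'
from cell import r, camrig, probe_bus, hand_in
import cv2
for n in ("scene","side","wrist"):
    im=camrig.get_image(n); cv2.imwrite(f"pics/{n}0.png",im["pixels"]); print(n,im["fov_y"],im["cx"],im["cy"],im["R"],im["t"])
o=probe_bus.get_obs(); print(o["time"],o["tcp_rot"],o["finger_gap"],r.finger_overhang)
E
```

```text
cell.py
pics
scene 56.2562712429242 286.4203093629025 207.93531105386123 [[-0.8367632   0.54753725 -0.00550623]
 [ 0.388559    0.58666245 -0.71052732]
 [-0.38580987 -0.59668261 -0.70364807]] [ 463.84917841 -167.40890876 1300.23087944]
side 47.767754389130694 280.6175469762798 210.91894906848128 [[-0.97162448 -0.23552757 -0.02174017]
 [-0.1250164   0.58940032 -0.79810912]
 [ 0.20079037 -0.77274448 -0.60212058]] [568.05960534 137.31057158 998.43707639]
wrist 65.70646984690485 283.09714489166316 209.1213034152806 [[ 0.29047916  0.95687998 -0.00160043]
 [ 0.90529993 -0.27427855  0.3243506 ]
 [ 0.30992563 -0.09566596 -0.94593558]] [-574.84402251  -41.58162313  381.95119783]
0.15 [ 1.46370538e-01  9.89229508e-01 -7.81132794e-04 -1.89291334e-04] 0.9997046717061706 14.0
```

View pics/scene0.png

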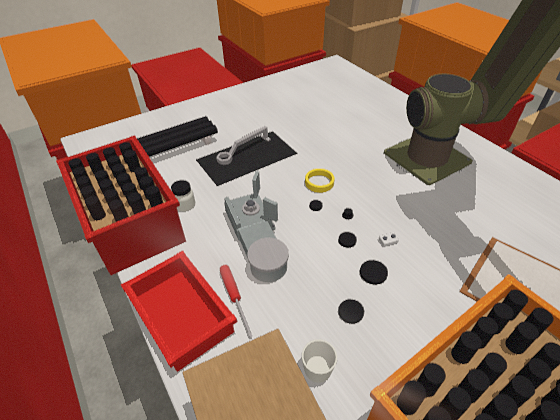

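View pics/side0.png

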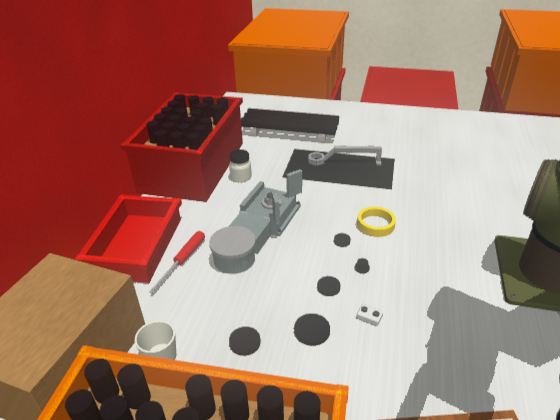

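The scene picture shows four discs at about (374,271), (351,311), (347,240) and (316,205). The cap is at (348,214), the plate at (268,252), the nut at (250,206), and the spanner ring at (225,157) with its handle towards (265,130). Side view agrees: all four discs are present.

```bash
cat > h.py <<'E'
from cell import r, camrig, probe_bus, hand_in
import cv2, numpy as np
from scipy.spatial.transform import Rotation as Rot
def img(n): 
    im=camrig.get_image(n); im["f"]=210/np.tan(np.radians(im["fov_y"]/2)); im["R"]=np.array(im["R"]); im["t"]=np.array(im["t"]); im["n"]=n; return im
def ray(im,p):
    d=(np.asarray(p,float)-[im["cx"],im["cy"]])/im["f"]
    if im["n"]=="wrist":
        a=np.hypot(*d); v=np.array([*(d/max(a,1e-9)*np.sin(a)),np.cos(a)])
    else: v=np.array([*d,1])
    return -im["R"].T@im["t"], im["R"].T@v
def cast(im,p,z):
    o,v=ray(im,p); return (o+v*(z-o[2])/v[2])[:2]
def proj(im,X):
    c=im["R"]@np.asarray(X,float)+im["t"]
    if im["n"]=="wrist":
        s=np.hypot(c[0],c[1]); d=c[:2]/max(s,1e-9)*np.arctan2(s,c[2])
    else: d=c[:2]/c[2]
    return d*im["f"]+[im["cx"],im["cy"]]
def tri(i1,p1,i2,p2):
    o1,v1=ray(i1,p1); o2,v2=ray(i2,p2)
    s=np.linalg.lstsq(np.c_[v1,-v2],o2-o1,rcond=None)[0]
    a,b=o1+s[0]*v1,o2+s[1]*v2; return (a+b)/2,np.linalg.norm(a-b)
def contours(mask,amin=40):
    cs,_=cv2.findContours(mask.astype(np.uint8)*255,cv2.RETR_EXTERNAL,cv2.CHAIN_APPROX_NONE)
    return [c for c in cs if cv2.contourArea(c)>amin]
def cen(c):
    m=cv2.moments(c); return np.array([m["m10"],m["m01"]])/m["m00"]
def dark(im,amin=40,v=75):
    """dark blobs: world xy (cast at z=6), equivalent size of outline on plane z=12"""
    out=[]
    for c in contours(im["pixels"].max(2)<v,amin):
        p=cen(c); w=np.array([cast(im,q[0],6) for q in c]); x=cast(im,p,6)
        rr=np.linalg.norm(w-x,axis=1); out.append((p,x,rr.min()*2,rr.max()*2))
    return out
def down(yaw):  # tool pointing down, tool x axis at world angle yaw
    return (Rot.from_euler("z",yaw)*Rot.from_euler("x",np.pi)).as_quat()
E
python3 - <<'E'
from h import *
np.set_printoptions(precision=1,suppress=True)
for n in("scene","side"):
    im=img(n)
    for p,x,a,b in dark(im):
        if 200<x[0]<950 and abs(x[1])<800 and b<400: print(n,p,x,round(a),round(b))
    P=im["pixels"]
    c={"scene":(200,120,310,290),"side":(200,130,400,280)}[n]
    cv2.imwrite(f"pics/{n}c.png",cv2.resize(P[c[1]:c[3],c[0]:c[2]],None,fx=4 if n=="side" else 3.5,fy=4 if n=="side" else 3.5,interpolation=cv2.INTER_CUBIC))
print(probe_bus.get_obs()["tool_pos"])
E
```

```text
scene [547.6 406.2] [400.1 667.2] 23 137
scene [421.9 387.5] [572.6 512.6] 28 130
scene [468.8 388.7] [498.1 564.4] 34 232
scene [522.5 384.4] [403.3 616.9] 36 272
scene [528.6 330.4] [288.6 554.9] 36 158
scene [350.7 311.2] [580.8 306.2] 52 63
scene [488.4 326.2] [352.9 500.8] 34 280
scene [373.2 272. ] [465.  253.2] 62 75
scene [346.8 239.5] [451.8 135.8] 41 54
scene [347.3 213.7] [389.8  62.2] 22 42
scene [315.3 205.2] [444.6 -15.5] 32 45
scene [180.5 187.8] [ 740.4 -301.8] 49 71
scene [246.5 158.4] [ 503.  -318.3] 95 348
scene [177.3 135.8] [ 643.5 -567.2] 111 297
side [306.5 406.4] [442.7 406.9] 40 59
side [269.9 403.5] [501.8 415.3] 39 68
side [234.6 400.7] [559.7 423.4] 38 78
side [197.6 399.7] [620.  435.4] 28 98
side [113.1 395. ] [761.5 459. ] 13 210
side [245.4 350.5] [571.4 324.9] 3 60
side [314.4 331.6] [457.4 255.9] 39 79
side [329.1 167. ] [ 521.5 -326.7] 40 276
side [238.7 156.1] [ 793.6 -333.2] 52 79
side [290.4 121.3] [ 693.1 -587. ] 114 353
[166.4 550.  244.8]
```

View pics/scenec.png

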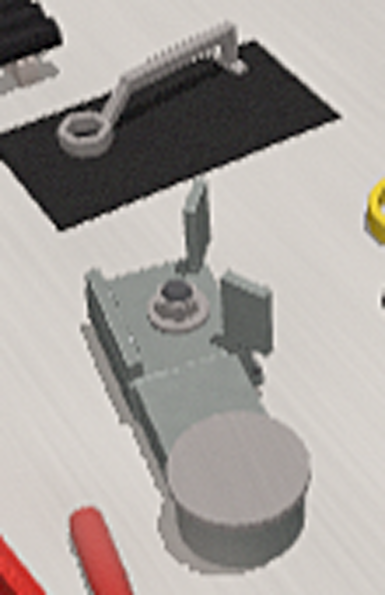

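View pics/sidec.png

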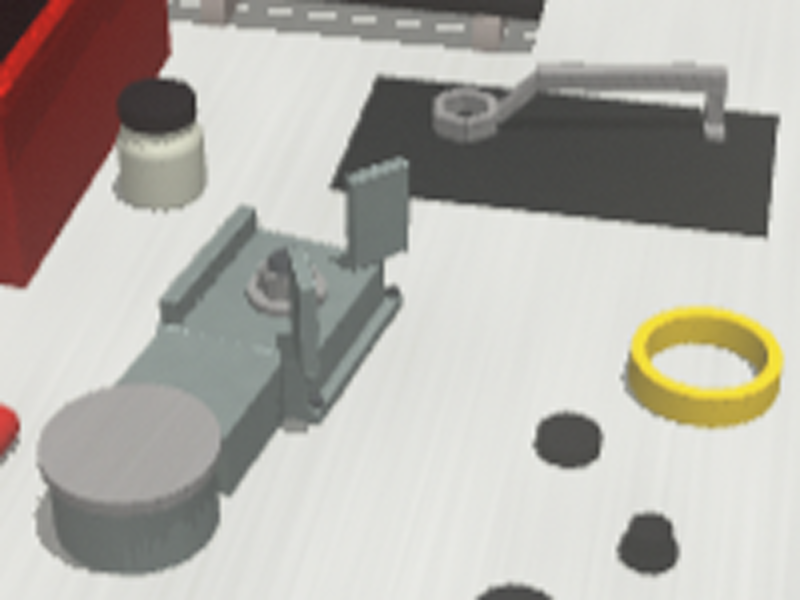

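The crops show the plate centre at scene (268.6,253.7) and side (232.5,240.5), and the nut top at about scene (251,203) and side (270,194). I'll triangulate these, then refine from the wrist camera.

```bash
cat >> h.py <<'E'
def pose(pos,yaw,move=True):
    """nearest-wrist of yaw / yaw+pi, keep |j6| small"""
    best=None
    for k in (-1,0,1,2):
        q=r.ik(pos,down(yaw+k*np.pi))
        if q is not None and (best is None or abs(q[5])<abs(best[0][5])-.01): best=(q,yaw+k*np.pi)
    return best[1]
def go(pos,yaw):
    y=pose(pos,yaw); r.move_ptp(list(pos),list(down(y))); return y
E
python3 - <<'E'
from h import *
np.set_printoptions(precision=1,suppress=True)
sc,si=img("scene"),img("side")
for p,x,a,b in dark(si,40,95):
    if 250<x[0]<700 and -200<x[1]<400 and b<120: print("side",p,x,round(a),round(b))
def sat(im,lo,hi):
    h=cv2.cvtColor(im["pixels"],cv2.COLOR_BGR2HSV); return cv2.inRange(h,lo,hi)>0
for im in(sc,si):
    c=max(contours(sat(im,(22,150,100),(35,255,255))),key=cv2.contourArea); print("tape",cast(im,cen(c),12))
print("plate",tri(sc,(268.6,253.7),si,(232.5,240.5)),cast(sc,(268.6,253.7),55),cast(si,(232.5,240.5),55))
print("nut",tri(sc,(250.9,202.9),si,(270,194.5)),cast(sc,(250.9,202.9),72),cast(si,(270,194.5),72))
y=go([560,20,300],0); print(y,probe_bus.get_obs()["joints"])
im=img("wrist"); cv2.imwrite("pics/w1.png",im["pixels"]); np.save("w1.npy",im,allow_pickle=True)
E
```

```text
side [244.4 340.7] [579.5 304.7] 53 64
side [311.8 329.2] [463.2 251.5] 63 75
side [328.4 285.9] [450.2 134. ] 43 55
side [361.8 265.8] [389.1  59.4] 25 47
side [341.8 239.7] [443.1 -17.8] 31 45
tape [373.8 -92.8]
tape [369.9 -97.9]
plate (array([668.1,  95.7,  56.1]), np.float64(3.4412329940208903)) [668.7  96.9] [668.5  92.1]
nut (array([625.1, -63.9,  74.3]), np.float64(2.8198948779051225)) [625.  -64.2] [626.  -69.3]
0.0 [-0.   0.2  1.4  0.   1.4  1.5]
```

View pics/w1.png

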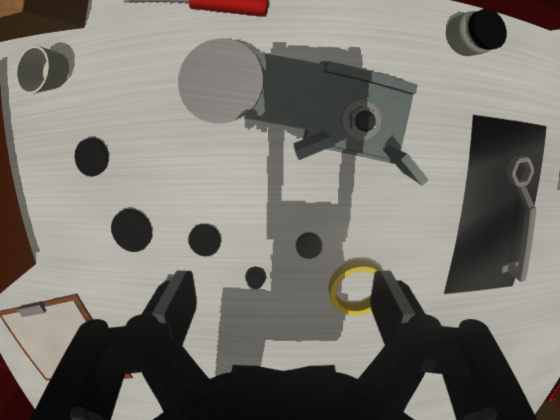

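The wrist picture shows everything from above: plate centre about (221,81), nut (365,121), spanner ring (523,171), tail (513,268), and discs at (132,229), (92,156), (205,239) and (309,245).

```bash
cat >> h.py <<'E'
def circfit(w):
    A=np.c_[2*w,np.ones(len(w))]; s=np.linalg.lstsq(A,(w**2).sum(1),rcond=None)[0]; return s[:2],np.sqrt(s[2]+s[0]**2+s[1]**2)
def rfit(w):
    for _ in range(6):
        c,R=circfit(w); e=abs(np.linalg.norm(w-c,axis=1)-R); w=w[e<=max(1.5,np.percentile(e,85))] if len(w)>20 else w
    return c,R
E
python3 - <<'E'
from h import *
np.set_printoptions(precision=1,suppress=True)
im=np.load("w1.npy",allow_pickle=True).item(); P=im["pixels"]; g=P.max(2)
for p,x,a,b in dark(im,60,75):
    if 250<x[0]<700 and -200<x[1]<400 and b<120: print("disc",p,x,round(a),round(b))
print("px",P[81,221],P[81,300],P[60,150],P[171,515],P[200,470],P[171,523],P[121,350],P[121,365])
# plate: edges by radial search from centre
def radial(c,z,rmin,rmax,n=72):
    w0=cast(im,c,z); out=[]
    G=cv2.GaussianBlur(cv2.cvtColor(P,cv2.COLOR_BGR2GRAY),(3,3),0).astype(float)
    for t in np.linspace(0,2*np.pi,n,endpoint=False):
        rr=np.arange(rmin,rmax,.5); q=np.array([proj(im,[*(w0+s*np.array([np.cos(t),np.sin(t)])),z]) for s in rr]).astype(np.float32)
        v=cv2.remap(G.astype(np.float32),q[:,0].reshape(1,-1),q[:,1].reshape(1,-1),cv2.INTER_LINEAR)[0]
        d=abs(v[4:]-v[:-4]); i=d.argmax()
        if d[i]>10: out.append(w0+rr[i+2]*np.array([np.cos(t),np.sin(t)]))
    return rfit(np.array(out)),len(out)
print("plate",radial((221,81),55,38,60))
print("nut top raw",cast(im,(365,121),72))
print("ring",cast(im,(523,171),18),"tail",cast(im,(517,268),40))
cv2.imwrite("pics/w1c.png",np.hstack([cv2.resize(P[90:190,290:430],None,fx=2.8,fy=2.8,interpolation=cv2.INTER_CUBIC),cv2.resize(P[110:300,430:560],(272,280),interpolation=cv2.INTER_CUBIC)*1]))
E
```

```text
disc [255.2 277.1] [389.3  64.2] 27 41
disc [308.4 245. ] [443.4 -14.5] 35 43
disc [204.4 239.5] [451.2 136.6] 44 54
disc [131.4 229.6] [464.8 253.3] 64 76
disc [ 91.3 156.3] [580.7 306.7] 54 66
disc [396.  154.9] [ 576.4 -132.2] 16 97
px [124 129 134] [57 60 57] [168 177 179] [105 110 113] [56 59 60] [43 46 47] [40 41 44] [30 30 29]
plate ((array([670.1,  95.1]), np.float64(49.86610821782229)), 72)
nut top raw [624.2 -68.8]
ring [ 566.  -356.5] tail [ 404.5 -374.1]
```

View pics/w1c.png

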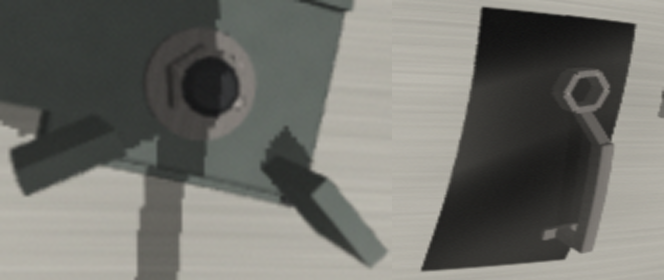

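Three views agree on the discs to about 1.5 mm, and the plate fit gives radius 49.9 against 50. I'll place disc_a first, pinching twice at 90° to centre it in the gripper.

```bash
cat >> h.py <<'E'
PL=np.array([669.6,95.0])
def st(m):
    o=probe_bus.get_obs(); print(m,"t%.1f"%o["time"],np.round(o["tool_pos"],1),"gap%.1f"%(o["finger_gap"]*85),"ff",np.round(o["finger_force"],1),"F",np.round(o["force"],1)); return o
def pick(xy,dia,yaw,zs=70,z0=-4,feed=60,raise_=4):
    op=min(1,(dia+10)/85)
    y=go([*xy,zs+60],yaw); r.move_gripper(op)
    r.line_to([*xy,zs-40])
    hit=r.line_to([*xy,z0],feed=feed,threshold=6); z=probe_bus.get_obs()["tool_pos"][2]+raise_
    r.line_to([*xy,z],feed=60); st(f"touch {hit}")
    r.move_gripper(0,25); st("pinch1"); r.move_gripper(op)
    y2=y+np.pi/2 if probe_bus.get_obs()["joints"][5]>0 else y-np.pi/2
    for yy in (y2,y-(y2-y)):
        q=r.ik([*xy,z],down(yy))
        if q is not None and abs(q[5])<2.6: y2=yy; break
    r.line_to([*xy,z],list(down(y2)),feed=100)
    r.move_gripper(0,40); st("pinch2")
    r.line_to([*xy,130]); o=st("lifted")
    return z,y2
def place(z,dia,k,yaw):
    zt=z+55+12*k
    y=go([*PL,zt+40],yaw); o=st("above")
    assert abs(o["finger_gap"]*85-dia)<4
    r.line_to([*PL,zt+6]); hit=r.line_to([*PL,zt-3],feed=25,threshold=5); st(f"placed {hit} exp {zt:.1f}")
    r.move_gripper(min(1,(dia+8)/85)); r.line_to([*PL,zt+60])
E
python3 - <<'E'
from h import *
z,y=pick([464.5,252.8],68,0.5); place(z,68,0,0); st("done")
E
```

```text
touch True t5.7 [464.4 252.7   7.2] gap78.0 ff 0.0 F [0.3 0.5 0.7]
pinch1 t6.0 [464.3 252.7   7.4] gap66.5 ff 27.7 F [-0.3 -0.6  1.3]
pinch2 t8.2 [464.5 252.8   8. ] gap65.7 ff 43.8 F [-1.3 -0.8  5.4]
lifted t9.2 [463.7 252.4 129.1] gap66.0 ff 44.9 F [-0.2 -0.7 -2.3]
above t10.4 [668.6  95.4 101.7] gap66.0 ff 44.8 F [-0.2 -0.  -2.4]
placed True exp 62.6 t11.1 [670.9  95.3  64.7] gap65.8 ff 45.5 F [-1.1  0.4  4.8]
done t11.9 [669.4  95.  122.5] gap76.1 ff 0.0 F [-0.3  0.  -0.3]
```

```bash
sed -i 's/    r.move_gripper(min(1,(dia+8)\/85)); r.line_to/    r.sleep(.2); st("rest"); r.move_gripper(min(1,(dia+8)\/85)); r.line_to/; s/r.line_to(\[\*PL,zt+6\]);/r.line_to([*PL,zt+6]); r.sleep(.2);/' h.py
python3 - <<'E'
from h import *
np.set_printoptions(precision=1,suppress=True)
go([560,20,300],0); r.sleep(.3); im=img("wrist"); cv2.imwrite("pics/w2.png",im["pixels"])
for z,nm in((6,"bench"),):
  for p,x,a,b in dark(im,60,75):
    if 250<x[0]<750 and -200<x[1]<400 and b<120: print("disc",p,x,round(a),round(b),"z61:",cast(im,p,61))
z,y=pick([580.4,306],58,0.5); place(z,58,1,0); st("done")
E
```

```text
disc [254.8 277.3] [389.1  64.1] 26 43 z61: [422.2  58.5]
disc [308.  245.2] [443.2 -14.5] 35 43 z61: [469.3  -9.9]
disc [203.8 239.6] [451.3 136.8] 44 54 z61: [476.3 121.7]
disc [ 90.8 156.7] [580.8 306.8] 54 66 z61: [589.  269.6]
disc [395.2 154.7] [ 576.7 -131.9] 17 97 z61: [ 585.4 -112.1]
disc [215.7  79.2] [675.2 107.9] 76 82 z61: [671.2  96.6]
disc [55.4 70.7] [719.5 364.8] 28 91 z61: [709.7 320.1]
touch True t17.9 [580.2 305.9  10.5] gap68.0 ff 0.0 F [-0.8 -0.3  0.3]
pinch1 t18.1 [580.1 305.9  10.6] gap56.8 ff 26.6 F [ 0.1 -0.6  0.5]
pinch2 t20.4 [580.5 306.   11.2] gap55.7 ff 42.3 F [-0.3  0.3  3.8]
lifted t21.3 [579.6 305.6 128.9] gap56.3 ff 30.6 F [-0.2 -0.  -1.6]
above t22.6 [669.1  95.4 117.1] gap55.8 ff 45.8 F [-0.5  1.3 -0.5]
placed True exp 77.8 t23.5 [670.5  95.   79.9] gap55.5 ff 46.2 F [0.4 0.6 4.6]
rest t23.7 [670.5  95.1  79.9] gap56.0 ff 46.2 F [ 0.3 -0.5  4.6]
done t24.5 [669.3  95.  137.6] gap66.2 ff 0.0 F [-0.6  1.5 -0.1]
```

Run:
```python
from h import *
np.set_printoptions(precision=1,suppress=True)
z,y=pick([451.2,136.4],48,0.5); place(z,48,2,0)
z,y=pick([443.6,-15.3],38,0.5); place(z,38,3,0); st("done")
go([560,20,300],0); r.sleep(.3); im=img("wrist"); np.save("w3.npy",im,allow_pickle=True)
P=im["pixels"]; s,d=img("scene")["pixels"],img("side")["pixels"]
f=lambda A:cv2.resize(A,(390,390),interpolation=cv2.INTER_CUBIC)
cv2.imwrite("pics/stk.png",np.hstack([f(s[200:300,220:320]),f(d[180:280,185:285])]))
cv2.imwrite("pics/w3.png",P)
```

```text
touch True t28.6 [451.  136.4  13. ] gap57.9 ff 0.0 F [ 0.5 -0.3  0.1]
pinch1 t28.8 [451.  136.4  13.2] gap46.4 ff 25.2 F [ 1.2 -0.   3.4]
pinch2 t31.1 [451.2 136.4  13.7] gap45.9 ff 40.3 F [-0.5 -0.1  6. ]
lifted t32.0 [450.5 136.2 129.3] gap46.0 ff 41.1 F [-0.1 -0.5 -1.2]
above t33.1 [668.2  95.1 131. ] gap45.5 ff 41.0 F [-0.4 -0.1 -1.1]
placed True exp 92.3 t34.0 [670.5  95.1  94.4] gap45.5 ff 41.6 F [-0.8 -0.7  4.8]
rest t34.2 [670.5  95.1  94.4] gap45.9 ff 41.6 F [-0.8 -0.5  6.5]
touch True t38.8 [443.8 -15.3  15.4] gap47.8 ff 0.0 F [-0.5 -0.2  0.1]
pinch1 t39.0 [443.6 -15.3  15.4] gap36.5 ff 24.4 F [-1.1 -0.7  5.7]
pinch2 t41.3 [443.6 -15.3  15.6] gap35.6 ff 39.5 F [-0.7  0.4  5.2]
lifted t42.2 [442.9 -15.2 129.3] gap35.6 ff 40.0 F [ 0.5 -0.3 -0.5]
above t43.2 [667.9  94.6 144.7] gap35.6 ff 40.0 F [-0.5 -0.2 -0.8]
placed True exp 106.3 t44.1 [670.5  95.1 108.2] gap35.7 ff 40.4 F [-0.9  0.   4.7]
rest t44.3 [670.5  95.1 108.2] gap36.0 ff 40.5 F [-1.   0.1  5.7]
done t45.1 [669.3  95.  166. ] gap45.9 ff 0.0 F [-1.3 -0.3 -0.2]
```

View pics/stk.png

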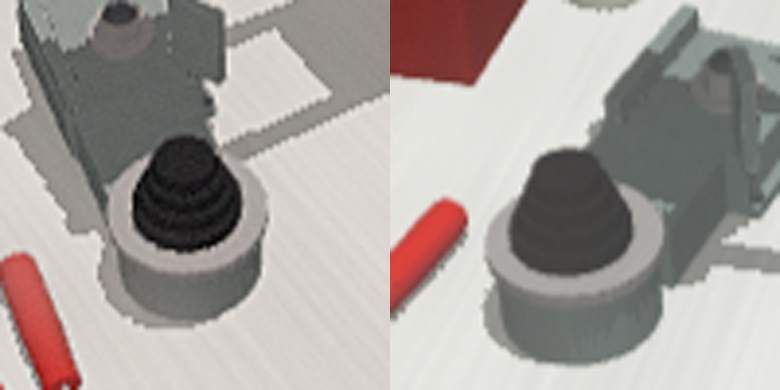

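View pics/w3.png

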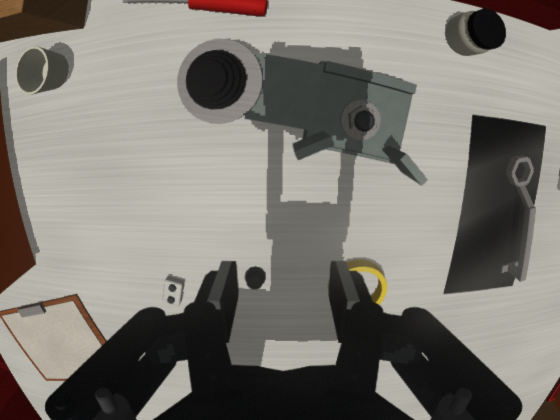

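The stack is sound and centred in both views. Next I'll take close looks at the nut and the spanner.

Run:
```python
from h import *
np.set_printoptions(precision=1,suppress=True)
go([540,-67,200],0); r.sleep(.3); a=img("wrist"); np.save("wn.npy",a,allow_pickle=True)
go([440,-362,200],0); r.sleep(.3); b=img("wrist"); np.save("ws.npy",b,allow_pickle=True)
for im,X in((a,[625,-68,72]),(b,[566,-356,18]),(b,[463,-367,50])): print(proj(im,X))
p=proj(a,[625,-68,72]).astype(int); A=a["pixels"][max(0,p[1]-60):p[1]+60,p[0]-80:p[0]+80]
cv2.imwrite("pics/nut.png",cv2.resize(A,None,fx=5,fy=5,interpolation=cv2.INTER_CUBIC)); print(p, A.shape)
cv2.imwrite("pics/sp.png",b["pixels"])
```

```text
[286.7 101.8]
[278.9  58.3]
[291.1 171.8]
[286 101] (120, 160, 3)
```

View pics/nut.png

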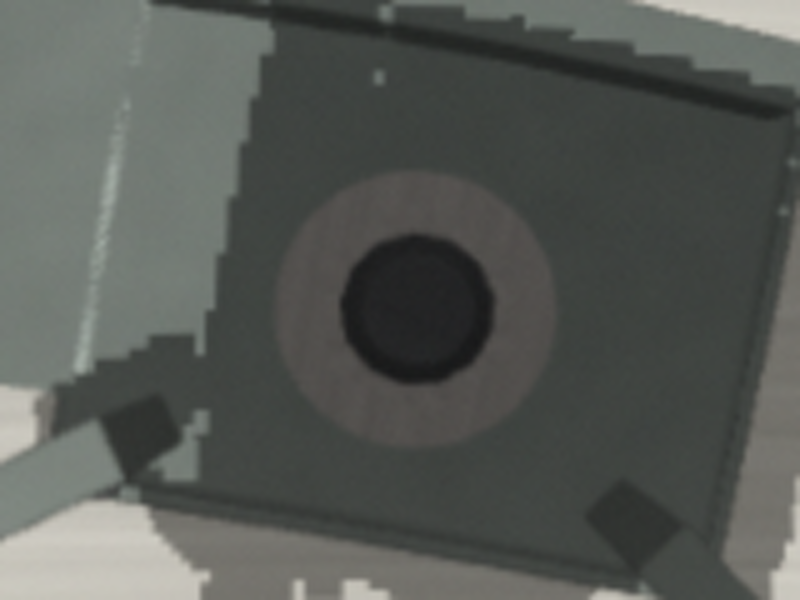

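View pics/sp.png

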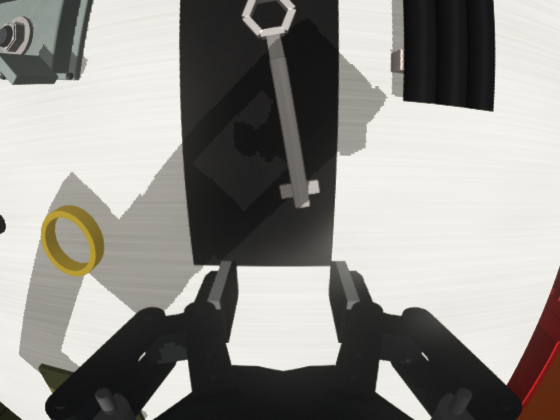

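The nut picture shows the washer centred at (289,103) and a round dark top, with hex edges too faint in the shadow. The second picture shows the spanner ring at (269,15), the bar going down to about (302,205), the foot at (300,188), and the nut's hex lit at (18,35). I'll enhance both nut views.

Run:
```python
from h import *
np.set_printoptions(precision=1,suppress=True)
a=np.load("wn.npy",allow_pickle=True).item(); b=np.load("ws.npy",allow_pickle=True).item()
# rectify both onto plane z=64 round the nut, 10 px/mm -> 400px for 50mm
c=np.array([624.5,-68.5]); N=390; s=6.5
def rect(im,z):
    q=np.array([[proj(im,[c[0]+(N/2-i)/s,c[1]+(N/2-j)/s,z]) for j in range(N)] for i in range(N)],np.float32)
    return cv2.remap(im["pixels"],q[...,0],q[...,1],cv2.INTER_CUBIC)
A,B=rect(a,64),rect(b,64)
g=lambda I:cv2.createCLAHE(6,(3,3)).apply(cv2.cvtColor(I,cv2.COLOR_BGR2GRAY))
cv2.imwrite("pics/hex.png",np.hstack([g(A),g(B)]))
print("washer",cast(a,(289.2,103),50),"dark top",cast(a,(289.6,102.8),72))
```

```text
washer [624.  -70.4] dark top [624.2 -70.3]
```

View pics/hex.png

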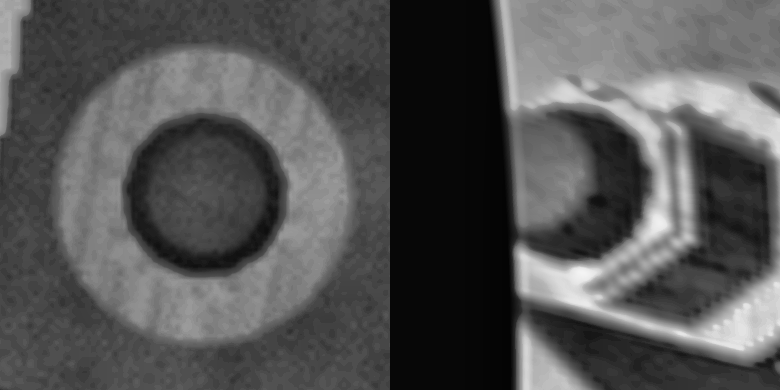

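Washer and nut top agree on the axis at (624.1,-70.3), and plate to nut is 171.7 mm against 170.7, so fixture yaw is about -10.5°. In the rectified lit view the flat edges run (685,115)-(693,240) and (690,240)-(600,300). The flat normals are therefore about -26.3° mod 60, which means the nut is turned ~16°, inside the allowed 0–0.4 rad. Next I'll measure the spanner.

```bash
cat >> h.py <<'E'
def spanner(im,show=None):
    """ring centre xy, yaw (rad) and bar mid line from bright pixels inside the dark mat, ring top z=18, bar top z=50"""
    P=im["pixels"]; g=P.max(2)
    mat=max(contours(cv2.morphologyEx((g<75).astype(np.uint8),cv2.MORPH_OPEN,np.ones((3,3)))>0,3000),key=cv2.contourArea) 
    hull=np.zeros(g.shape,np.uint8); cv2.drawContours(hull,[cv2.convexHull(mat)],-1,1,-1)
    m=(cv2.erode(hull,np.ones((5,5)))>0)&(g>82)
    if show: cv2.imwrite(show,(m*255).astype(np.uint8))
    c=max(contours(m,100),key=cv2.contourArea); return m,c,mat
E
python3 - <<'E'
from h import *
np.set_printoptions(precision=1,suppress=True)
go([480,-365,260],0); r.sleep(.3); b=img("wrist"); np.save("ws2.npy",b,allow_pickle=True)
P=b["pixels"]; 
for X in([566,-356,18],[604,-370,18]): print(proj(b,X))
cv2.imwrite("pics/sp2.png",P[0:300,80:480])
m,c,mat=spanner(b,"pics/spm.png"); print(cv2.boundingRect(c),cv2.contourArea(c),cv2.boundingRect(mat))
cv2.imwrite("pics/sp2.png",np.hstack([cv2.resize(P[20:260,180:380],None,fx=1.9,fy=1.9),cv2.resize(cv2.cvtColor((m*255).astype(np.uint8),cv2.COLOR_GRAY2BGR)[20:260,180:380],None,fx=1.9,fy=1.9)]))
E
```

```text
[276.8  98.1]
[289.3  64.9]
(225, 42, 298, 329) 37350.0 (0, 35, 541, 385)
```

View pics/sp2.png

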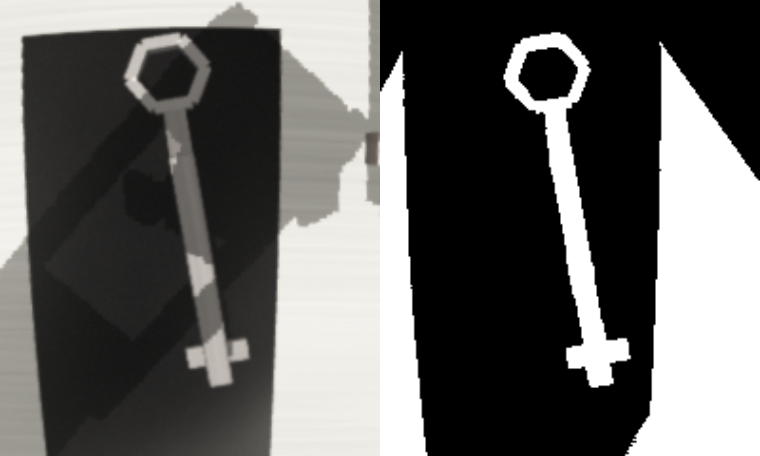

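The spanner has shifted about 4 cm along the mat since the first look: ring now at pixel (268,58), bar down to (290,205), foot at (294,205). The mask is clean.

```bash
cat >> h.py <<'E'
def spmeas(im,seed,z0=2,show=False):
    """seed: pixel near ring centre (inside the hole)"""
    g=im["pixels"].max(2); m=(g>82).astype(np.uint8)
    n,lab,stt,ce=cv2.connectedComponentsWithStats(1-m,connectivity=4)
    hole=lab==lab[int(seed[1]),int(seed[0])]
    c=max(contours(hole,20),key=cv2.contourArea); w=np.array([cast(im,q[0],z0+16) for q in c],np.float32)
    ring=cast(im,cen(c),z0+16); hd=np.sqrt(abs(cv2.contourArea(w)))
    # bar: white component touching hole border, points projected to bar top plane
    n,lab2=cv2.connectedComponents(m); k=np.bincount(lab2[cv2.dilate(hole.astype(np.uint8),np.ones((3,3)))>0]); k[0]=0
    ys,xs=np.where(lab2==k.argmax()); B=np.array([cast(im,q,z0+48) for q in np.c_[xs,ys]])
    d=np.linalg.norm(B-ring,axis=1); S=B[(d>65)&(d<150)]
    for _ in range(3):
        u=cv2.fitLine(S.astype(np.float32),cv2.DIST_HUBER,0,.01,.01).ravel(); v=u[:2]*np.sign(u[:2]@(ring-S.mean(0))); nn=np.array([-v[1],v[0]])
        S=S[abs((S-u[2:])@nn)<11]
    off=(ring-u[2:])@nn; wid=np.ptp((S-u[2:])@nn); tail=((B-ring)@v); lat=abs((B-u[2:])@nn); end=tail[lat<7].min()
    return ring,np.arctan2(v[1],v[0]),off,wid,end,hd,S.mean(0)
E
python3 - <<'E'
from h import *
np.set_printoptions(precision=1,suppress=True)
b=np.load("ws2.npy",allow_pickle=True).item(); a=np.load("ws.npy",allow_pickle=True).item()
ring,yaw,*rest=spmeas(b,(268.4,57.9)); print("ring",ring,"yaw",np.degrees(yaw),"off,wid,end,holesqrt,barmean",rest)
print("mat",[cast(b,p,2) for p in((191.6,39.5),(327.4,35.8))],[cast(a,p,2) for p in((193,265),(330,265))])
for n,p in(("scene",None),("side",None)):
    im=img(n); print(n,proj(im,[*ring,18])); cv2.imwrite(f"pics/{n}5.png",im["pixels"])
E
```

```text
ring [ 611.5 -346.3] yaw 9.849943699659399 off,wid,end,holesqrt,barmean [np.float64(-0.3428902981315138), np.float64(14.24385516363142), np.float64(-184.20118735923106), np.float64(28.115250810407687), array([ 506.3, -364.2])]
mat [array([ 642.1, -254.7]), array([ 642.3, -414.5])] [array([ 342.2, -254. ]), array([ 343.8, -414.1])]
scene [212.2 162.4]
side [299.6 156.7]
```

Every check holds: bar width 14.2 mm, tail end at -184 (given -185), mat 300 × 160 centred at (492.6,-334.3). I'll grip the spanner and bring it over the nut.

```bash
cat >> h.py <<'E'
NUT=np.array([624.1,-70.3]); FY=np.radians(-10.5); L=105.0
def hand(phi,u,nut=None):   # TCP for spanner at angle phi (deg, fixture frame), ring underside height u
    y=FY+np.radians(phi); n=NUT if nut is None else nut
    return [*(n-L*np.array([np.cos(y),np.sin(y)])),u+35],y
E
python3 - <<'E'
from h import *
np.set_printoptions(precision=2,suppress=True)
for k in(0,np.pi,-np.pi):
    for p,y in (([508.1,-364.3,60],np.radians(9.85)),hand(-16,120),hand(30,80),hand(-40,50)):
        q=r.ik(p,down(y+k)); print(k,None if q is None else np.array(q))
E
```

```text
0 [-0.69  0.55  1.61 -0.    0.97  0.71]
0 [-0.12  0.33  1.72 -0.    1.09  1.91]
0 [-0.28  0.39  1.76 -0.    0.99  0.95]
0 [-0.06  0.45  1.74 -0.    0.95  2.4 ]
3.141592653589793 [-0.69  0.55  1.61  0.    0.97 -2.43]
3.141592653589793 [-0.12  0.33  1.72  0.    1.09 -1.23]
3.141592653589793 [-0.28  0.39  1.76  0.    0.99 -2.19]
3.141592653589793 [-0.06  0.45  1.74  0.    0.95 -0.75]
-3.141592653589793 [-0.69  0.55  1.61  0.    0.97 -2.43]
-3.141592653589793 [-0.12  0.33  1.72  0.    1.09 -1.23]
-3.141592653589793 [-0.28  0.39  1.76  0.    0.99 -2.19]
-3.141592653589793 [-0.06  0.45  1.74  0.    0.95 -0.75]
```

Run:
```python
from h import *
np.set_printoptions(precision=1,suppress=True)
y=np.radians(9.85); D=list(down(y)); g=[508.1,-364.3]
r.move_ptp([*g,110],D); r.move_gripper(0.55); r.line_to([*g,37],feed=80,threshold=10); r.sleep(.2); st("at")
r.move_gripper(0,100); st("grip")
r.line_to([*g,200]); r.sleep(.3); st("lift")
im=img("wrist"); cv2.imwrite("pics/held.png",im["pixels"])
p,yy=hand(-15.8,130); r.move_ptp(p,list(down(yy))); r.sleep(.3); st("over")
p,yy=hand(-15.8,78); r.line_to(p,feed=100); r.sleep(.3); st("near")
p,yy=hand(-15.8,49); h=r.line_to(p,feed=25,threshold=8); o=st(f"seat {h} underside {probe_bus.get_obs()['tool_pos'][2]-35:.1f}"); print(o["ft_torque"])
cv2.imwrite("pics/seat.png",img("wrist")["pixels"])
s,d=img("scene")["pixels"],img("side")["pixels"]
f=lambda A:cv2.resize(A,(400,400),interpolation=cv2.INTER_CUBIC)
cv2.imwrite("pics/seat.png",np.hstack([f(s[130:260,190:320]),f(d[130:260,210:340])]))
```

```text
at t53.6 [ 508.4 -364.6   37.7] gap46.7 ff 0.0 F [-0.   0.4  0.7]
grip t54.0 [ 508.3 -364.6   37.4] gap12.1 ff 97.8 F [0.  0.4 2.6]
lift t55.5 [ 507.9 -364.1  199.3] gap12.3 ff 97.5 F [ 0.6  0.4 -3.2]
over t57.2 [530.2 -24.6 165. ] gap12.1 ff 97.5 F [-0.  -0.5 -3.8]
near t58.1 [530.4 -23.8 113.6] gap12.2 ff 97.5 F [ 0.6  0.  -3.5]
seat False underside 49.4 t59.5 [529.7 -23.7  84.4] gap12.2 ff 98.8 F [-4.   1.   2.8]
[ 0.   0.2 -0. ]
```

View pics/seat.png

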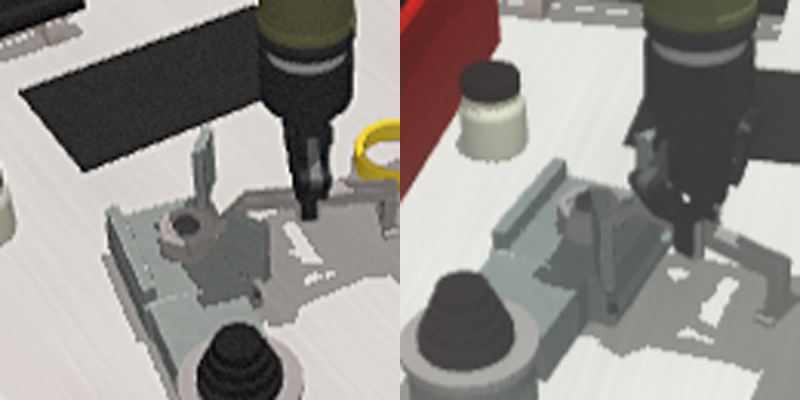

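The ring dropped fully onto the washer around the nut (underside 49.4, seen seated in both views). First stroke.

```bash
sed -i 's/^NUT=np.array(\[624.1,-70.3\])/NUT=np.array([623.6,-70.2])/' h.py
cat >> h.py <<'E'
def arc(a,b,u,feed=60,limit=None,step=6):
    n=max(1,int(np.ceil(abs(b-a)/step)))
    for phi in np.linspace(a,b,n+1)[1:]:
        p,y=hand(phi,u); r.line_to(p,list(down(y)),feed=feed)
        o=probe_bus.get_obs(); F=np.array(o["force"]); t=np.array([-np.sin(y),np.cos(y)])@F[:2]; rad=np.array([np.cos(y),np.sin(y)])@F[:2]
        print("phi %.1f tang %.1f rad %.1f z %.1f"%(phi,t,rad,F[2]),end=" | ")
        if limit and abs(t)>limit: print("LIMIT"); return phi
    print(); return b
E
python3 - <<'E'
from h import *
arc(-15.8,-39,50); o=st("end"); print(o["ft_torque"])
im=img("side")
E
```

```text
phi -21.6 tang -0.2 rad -1.4 z 0.4 | phi -27.4 tang -0.1 rad -1.0 z -1.2 | phi -33.2 tang 0.2 rad 0.9 z -1.0 | phi -39.0 tang 0.9 rad 0.9 z -1.9 | 
end t60.9 [555.7   9.3  85. ] gap12.0 ff 98.0 F [ 1.3 -0.1 -1.9]
[-0.0688586  -0.30610758  0.11304325]
```

```bash
cat >> h.py <<'E'
def reseat(end,new,play=7.3):
    arc(end,end+play,50,feed=60,step=8); p,y=hand(end+play,80); r.line_to(p,list(down(y)),feed=120)
    arc(end+play,new,80,feed=150,step=20); r.sleep(.2)
    p,y=hand(new,49.5); h=r.line_to(p,list(down(y)),feed=35,threshold=10); u=probe_bus.get_obs()["tool_pos"][2]-35
    st(f"seat hit {h} underside {u:.1f}"); return u
E
python3 - <<'E'
from h import *
u=reseat(-39,28.3)
if u<52: 
    arc(28.3,-39,50); o=st("end"); print(o["ft_torque"])
E
```

```text
phi -31.7 tang 0.4 rad -0.6 z -1.6 | 
phi -11.7 tang -0.2 rad 0.3 z -2.9 | phi 8.3 tang 0.8 rad 0.3 z -4.2 | phi 28.3 tang -0.3 rad -0.5 z -2.9 | 
seat hit False underside 49.8 t64.5 [ 523.6 -102.4   84.8] gap12.1 ff 99.5 F [-3.2 -1.5  0. ]
phi 22.7 tang -0.7 rad -1.2 z -1.1 | phi 17.1 tang -1.7 rad -1.6 z -0.3 | phi 11.5 tang -1.7 rad -0.4 z -0.7 | phi 5.9 tang -1.5 rad 0.1 z -1.4 | phi 0.3 tang -2.4 rad 1.7 z -1.0 | phi -5.3 tang -1.7 rad 1.6 z -1.5 | phi -11.0 tang -1.1 rad 2.2 z -2.4 | phi -16.6 tang -0.1 rad 2.5 z -2.3 | phi -22.2 tang -0.2 rad 4.2 z -3.2 | phi -27.8 tang 0.1 rad 4.6 z -2.5 | phi -33.4 tang 0.3 rad 5.5 z -3.1 | phi -39.0 tang 0.7 rad 4.3 z -3.4 | 
end t68.3 [555.5   9.3  85. ] gap12.4 ff 99.0 F [ 3.3 -2.9 -3.4]
[-0.61822037 -0.77785854  0.05930008]
```

```bash
sed -i 's/^NUT=np.array(\[623.6,-70.2\])/NUT=np.array([623.7,-70.8])/' h.py
python3 - <<'E'
from h import *
for k in range(2):
    u=reseat(-39,28.3)
    if u>52: break
    arc(28.3,-39,50); o=st("end"); print(o["ft_torque"])
s,d=img("scene")["pixels"],img("side")["pixels"]
f=lambda A:cv2.resize(A,(400,400),interpolation=cv2.INTER_CUBIC)
cv2.imwrite("pics/jk.png",np.hstack([f(s[170:300,190:320]),f(d[150:280,180:310])]))
E
```

```text
phi -31.7 tang 1.7 rad 1.1 z -1.1 | 
phi -11.7 tang -0.1 rad 0.8 z -3.1 | phi 8.3 tang -0.3 rad 0.5 z -3.6 | phi 28.3 tang 0.1 rad -0.7 z -3.4 | 
seat hit False underside 49.8 t71.8 [ 523.8 -102.9   84.8] gap12.3 ff 99.6 F [-0.8 -0.3  0.2]
phi 22.7 tang 0.4 rad -1.7 z -1.7 | phi 17.1 tang -0.5 rad -1.5 z -0.4 | phi 11.5 tang -0.6 rad -0.7 z -0.5 | phi 5.9 tang -1.1 rad -1.3 z -0.5 | phi 0.3 tang -0.5 rad -0.6 z -0.5 | phi -5.3 tang 0.0 rad -2.1 z -1.5 | phi -11.0 tang -0.1 rad -0.7 z -1.1 | phi -16.6 tang 1.4 rad -0.7 z -0.6 | phi -22.2 tang 1.4 rad -1.3 z -1.1 | phi -27.8 tang 1.3 rad 0.2 z -2.0 | phi -33.4 tang 0.5 rad -2.0 z -0.1 | phi -39.0 tang 1.5 rad -2.3 z -0.5 | 
end t75.8 [555.5   9.1  85. ] gap12.3 ff 99.5 F [-0.4  2.7 -0.5]
[ 0.40177068 -0.22464581  0.18092093]
phi -31.7 tang 1.1 rad -1.0 z -1.1 | 
phi -11.7 tang 0.3 rad 0.2 z -3.5 | phi 8.3 tang -0.1 rad 1.4 z -2.8 | phi 28.3 tang -0.3 rad 0.1 z -3.8 | 
seat hit False underside 49.9 t79.2 [ 523.8 -102.9   84.9] gap12.3 ff 99.6 F [-1.1 -0.   0.9]
phi 22.7 tang 0.2 rad -1.2 z -0.2 | phi 17.1 tang 0.0 rad -1.5 z -0.4 | phi 11.5 tang -0.4 rad -1.5 z -1.9 | phi 5.9 tang -1.1 rad -0.1 z -0.7 | phi 0.3 tang -0.1 rad -0.8 z -0.3 | phi -5.3 tang 1.0 rad -0.4 z 0.7 | phi -11.0 tang -0.4 rad -0.5 z -1.2 | phi -16.6 tang 1.1 rad -0.5 z -0.4 | phi -22.2 tang 1.1 rad -1.2 z -0.7 | phi -27.8 tang 1.8 rad -1.8 z -0.6 | phi -33.4 tang 1.1 rad -1.9 z -0.2 | phi -39.0 tang 2.7 rad -1.9 z 0.6 | 
end t83.2 [555.5   9.   85. ] gap12.0 ff 99.5 F [0.8 3.2 0.6]
[ 0.34323016 -0.25473547  0.19867285]
```

View pics/jk.png

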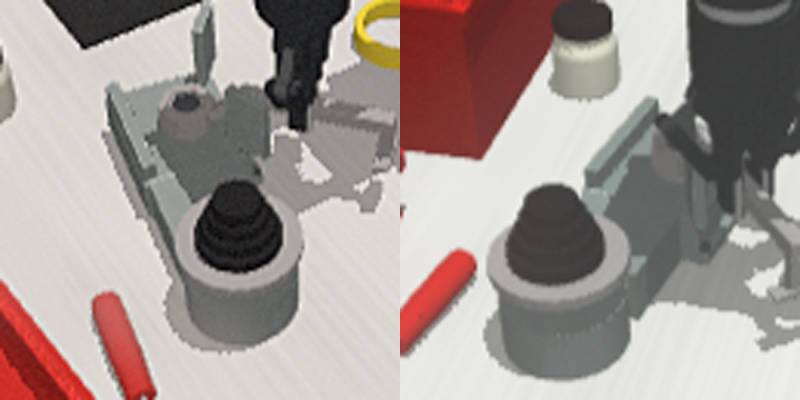

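The plate has risen clearly and the stack is undisturbed. The last stroke goes in fine steps, stopping on the torque against the top stop.

Run:
```python
from h import *
u=reseat(-39,28.3)
if u<52:
    for phi in np.arange(26.3,-39.1,-2):
        p,y=hand(phi,50); r.line_to(p,list(down(y)),feed=40)
        o=probe_bus.get_obs(); F=np.array(o["force"]); d=np.array(o["tool_pos"][:2])-NUT
        M=o["ft_torque"][2]+(d[0]*F[1]-d[1]*F[0])/1000
        print("%.0f:%.2f/%.2f/%.1f"%(phi,M,o["ft_torque"][2],np.linalg.norm(F)),end=" ")
        if abs(M)>1.6: break
    r.sleep(.4); st("end"); print(phi)
    s,d=img("scene"),img("side")
    for im in(s,d): print(proj(im,[*PL,55]),proj(im,[*PL,83.6]),proj(im,[*PL,131.6]))
    f=lambda A:cv2.resize(A["pixels"],(400,400),interpolation=cv2.INTER_CUBIC)
    s["pixels"]=s["pixels"][170:300,190:320]; d["pixels"]=d["pixels"][150:280,180:310]
    cv2.imwrite("pics/jk2.png",np.hstack([f(s),f(d)]))
```

```text
phi -31.7 tang 0.6 rad -0.9 z -0.9 | 
phi -11.7 tang 1.0 rad -0.2 z -2.6 | phi 8.3 tang 1.2 rad 0.1 z -2.9 | phi 28.3 tang 0.6 rad 0.0 z -2.4 | 
seat hit False underside 49.9 t86.8 [ 523.8 -102.9   84.9] gap11.8 ff 99.6 F [-2.8  0.4 -0.2]
26:0.05/0.07/1.8 24:-0.10/-0.01/1.8 22:-0.02/-0.07/1.6 20:0.12/0.05/2.0 18:0.30/0.02/3.0 16:0.25/0.01/2.5 14:0.28/0.00/2.9 12:0.23/0.02/2.8 10:0.22/-0.01/2.3 8:0.23/0.02/2.2 6:0.31/0.00/3.3 4:0.28/0.06/2.6 2:0.14/-0.02/2.2 0:0.28/0.03/3.7 -2:0.06/-0.03/1.7 -4:0.26/0.10/3.0 -6:0.16/0.09/3.3 -8:0.27/0.13/3.0 -10:0.32/0.18/2.3 -12:0.16/0.08/3.8 -14:0.14/0.12/2.5 -16:0.24/0.18/2.8 -18:0.24/0.14/3.4 -20:0.28/0.14/3.6 -22:0.23/0.20/2.7 -24:0.66/0.40/4.0 -26:1.08/0.65/5.3 -28:1.48/0.87/7.1 -30:1.17/0.82/5.4 -32:1.22/0.75/5.5 -34:1.06/0.56/5.9 -36:-0.52/-0.30/2.7 -38:-0.43/-0.09/3.7 end t95.4 [554.    7.7  85.1] gap12.3 ff 100.7 F [ 3.3  2.5 -0.8]
-37.7
[267.85416306 253.349816  ] [267.38406186 245.71926921] [266.5474388 232.1394455]
[231.58659035 241.27554462] [230.4576865  231.06635676] [228.4738743  213.12584622]
```

Torque climbed from about φ=-23, so the top stop was reached where I predicted. After -28 something slipped, so I'll look.

View pics/jk2.png

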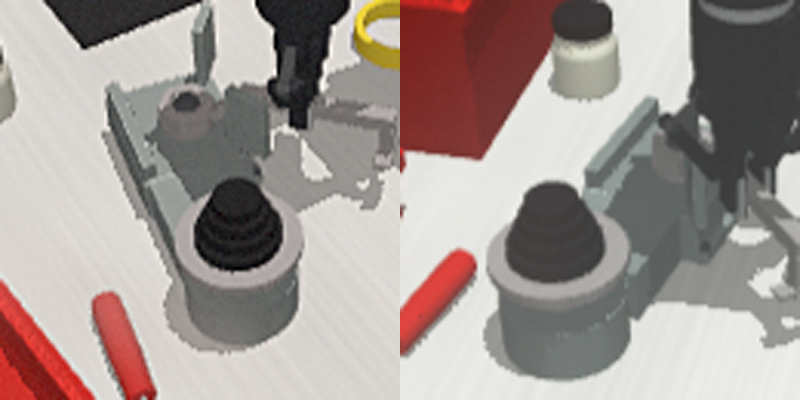

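Run:
```python
from h import *
np.set_printoptions(precision=2,suppress=True)
for n,(c0,r0) in(("scene",(268,225)),("side",(230,208))):
    im=img(n); G=lambda A:cv2.cvtColor(A,cv2.COLOR_BGR2GRAY)
    ref=G(cv2.imread(f"pics/{n}5.png")); now=G(im["pixels"])
    a,b=proj(im,[*PL,103]),proj(im,[*PL,131.6]); cz=np.round(proj(im,[*PL,85])).astype(int)
    x,y=cz[0]-24,cz[1]-16
    T=ref[y:y+34,x:x+48]; W=now[y-20:y+54,x-10:x+58]
    f=4; up=lambda A:cv2.resize(A,None,fx=f,fy=f,interpolation=cv2.INTER_CUBIC)
    m=cv2.matchTemplate(up(W),up(T),cv2.TM_CCOEFF_NORMED); _,v,_,l=cv2.minMaxLoc(m)
    print(n,"pred full",b-a,"obs",np.array(l)/f-[10,20],v,"lift mm",28.6*(l[1]/f-20)/(b-a)[1])
```

```text
scene pred full [-0.51 -8.21] obs [-0.5 -6.5] 0.8984792828559875 lift mm 22.636708007596223
side pred full [ -1.2  -10.81] obs [-1.   -8.75] 0.9743977189064026 lift mm 23.1397176667982
```

Run:
```python
from h import *
np.set_printoptions(precision=2,suppress=True)
f=6; up=lambda A:cv2.resize(A,None,fx=f,fy=f,interpolation=cv2.INTER_CUBIC)
for n in("scene","side"):
    im=img(n); G=lambda A:cv2.cvtColor(A,cv2.COLOR_BGR2GRAY)
    ref=G(cv2.imread(f"pics/{n}5.png")); now=G(im["pixels"])
    for nm,X0,w,h in(("stacktop",[*PL,103],11,7),("stack",[*PL,80],15,13),):
        a=proj(im,X0); b=proj(im,[X0[0],X0[1],X0[2]+28.6]); x,y=np.round(a).astype(int)
        T=ref[y-h:y+h,x-w:x+w]; W=now[y-h-16:y+h+6,x-w-5:x+w+5]
        m=cv2.matchTemplate(up(W),up(T),cv2.TM_CCOEFF_NORMED); _,v,_,l=cv2.minMaxLoc(m)
        print(n,nm,"pred",b-a,"obs",np.array(l)/f-[5,16],round(v,3))
    # plate ellipse: bright grey face, fit by columns: extreme left edge along rows
    for tag,I in(("ref",ref),("now",now)):
        z=55 if tag=="ref" else 83.6
        q=np.array([proj(im,[PL[0]+50*np.cos(t),PL[1]+50*np.sin(t),z]) for t in np.linspace(0,6.28,180)])
        lo=q[q[:,1].argmax()]; col=I[int(lo[1])-12:int(lo[1])+12,int(round(lo[0]))-2:int(round(lo[0]))+3].mean(1)
        print(tag,"front rim pred row %.1f"%lo[1],"from",int(lo[1])-12,np.round(col).astype(int))
```

```text
scene stacktop pred [-0.51 -8.21] obs [-0.33 -6.83] 0.933
scene stack pred [-0.49 -7.93] obs [-0.5  -6.83] 0.939
ref front rim pred row 270.3 from 258 [ 25  28  36  36  30  20  58 146 167 161 164 150 118 107 106 101 103 104
 107 109 109 111 111 108]
now front rim pred row 262.7 from 250 [ 31  24  25  34  39  32  21  11 139 173 170 170 172 142 106 109 104 103
 104 104 105 108 107 107]
side stacktop pred [ -1.2  -10.81] obs [-1.17 -9.  ] 0.962
side stack pred [ -1.16 -10.52] obs [-1.17 -8.83] 0.985
ref front rim pred row 257.0 from 244 [ 67  69  69  68  67  67  97 147 166 166 166 150 129 121 119 112 109 109
 109 109 109 110 110 111]
now front rim pred row 246.6 from 234 [ 65  65  68  68  66  66  66  72 143 173 173 172 165 140 125 125 118 108
 106 106 107 107 107 107]
```

Run:
```python
from h import *
a=cv2.imread("pics/jk.png",0); b=cv2.imread("pics/jk2.png",0)
for nm,(x,y,w,h) in {"scene stack":(185,180,110,100),"side stack":(495,180,120,110)}.items():
    T=a[y:y+h,x:x+w]; W=b[y-25:y+h+25,x-15:x+w+15]
    m=cv2.matchTemplate(W,T,cv2.TM_CCOEFF_NORMED); _,v,_,l=cv2.minMaxLoc(m); print(nm,(l[0]-15)/3.077,(l[1]-25)/3.077,v)
st("")
im=img("wrist"); cv2.imwrite("pics/now.png",im["pixels"])
```

```text
scene stack 0.0 -0.6499837504062399 0.9908859133720398
side stack 0.0 -0.6499837504062399 0.995371401309967
 t95.7 [553.9   7.7  85.1] gap12.1 ff 100.7 F [3.8 2.6 0.1]
```

View pics/now.png

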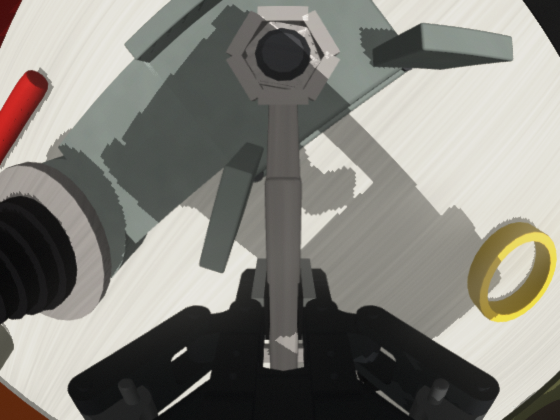

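The wrist view shows the spanner still straight in the grip, with ring centre at about (283,55) and the bar along column 284. The nut looks twisted relative to the ring, so the ring seems to have cammed past the nut corners at the stop. I've used up my picture allowance, so from here I'll rely on numbers. I'll lift, reseat at the angle where the nut should be at its stop (about -14°) and push gently.

```bash
cat >> h.py <<'E'
def drive(a,b,lim=0.9,step=2):
    for phi in np.arange(a,b-.1,-step):
        p,y=hand(phi,50); r.line_to(p,list(down(y)),feed=40)
        o=probe_bus.get_obs(); F=np.array(o["force"]); d=np.array(o["tool_pos"][:2])-NUT
        M=o["ft_torque"][2]+(d[0]*F[1]-d[1]*F[0])/1000
        print("%.0f:%.2f/%.1f"%(phi,M,F[2]),end=" ")
        if abs(M)>lim: break
    print(); return phi
def lower(phi):
    p,y=hand(phi,49.5); h=r.line_to(p,list(down(y)),feed=30,threshold=8); u=probe_bus.get_obs()["tool_pos"][2]-35
    st(f"phi {phi} hit {h} underside {u:.1f}"); return u
E
python3 - <<'E'
from h import *
p,y=hand(-37.7,82); r.line_to(p,list(down(y)),feed=80); st("up")
for phi in(-14,-22,-6,28):
    arc(-37.7,phi,82,feed=100,step=12) if phi==-14 else r.line_to(hand(phi,82)[0],list(down(hand(phi,82)[1])),feed=80)
    r.sleep(.2); u=lower(phi)
    if u<52: break
    p,y=hand(phi,82); r.line_to(p,list(down(y)),feed=80)
E
```

```text
up t96.3 [559.4   2.  115.9] gap11.7 ff 98.6 F [ 17.7 -15.9 -20.6]
phi -25.9 tang 2.6 rad 22.0 z -20.9 | phi -14.0 tang 2.0 rad 21.2 z -20.5 | 
phi -14 hit True underside 79.9 t97.5 [535.1 -30.1 114.9] gap11.9 ff 101.4 F [ 1.3  0.3 -1.2]
phi -22 hit True underside 80.2 t98.7 [541.5 -17.4 115.2] gap11.7 ff 101.3 F [ 3.5 -1.9 -3.1]
phi -6 hit True underside 82.2 t100.0 [529.9 -42.6 117.2] gap12.3 ff 102.4 F [-1.1  0.6  5.8]
phi 28 hit True underside 82.2 t101.7 [ 530.3 -100.5  117.2] gap12.0 ff 102.5 F [-1.7  1.9  6.8]
```

Lifting met 20 N, so the ring was jammed and the spanner has likely tilted in the grip. I'll lay it on the mat to reset the grasp, then re-measure the spanner, the lift and the nut from clear views.

Run:
```python
from h import *
np.set_printoptions(precision=2,suppress=True)
o=probe_bus.get_obs(); p=o["tool_pos"]; r.line_to([*p[:2],200]); r.sleep(.3); st("up")
g=[480,-334]
r.move_ptp([*g,150],list(down(0))); r.sleep(.2)
h=r.line_to([*g,40],feed=50,threshold=5); st(f"contact {h}")
r.move_gripper(0,20); h=r.line_to([*g,38],feed=30,threshold=25); st(f"press {h}")
r.move_gripper(0.55); r.sleep(.2); r.line_to([*g,160]); st("off")
r.move_ptp([480,-365,260],list(down(0))); r.sleep(.4); b=img("wrist"); np.save("ws4.npy",b,allow_pickle=True); cv2.imwrite("pics/ws4.png",b["pixels"])
q=proj(b,[585,-334,18]); print("exp ring px",q)
g8=b["pixels"].max(2)
# enclosed dark holes in the bright spanner, near expectation
cs,hier=cv2.findContours((g8>82).astype(np.uint8),cv2.RETR_CCOMP,cv2.CHAIN_APPROX_NONE)
for c,hh in zip(cs,hier[0]):
    if hh[3]>=0 and 150<cv2.contourArea(c)<2500: print("hole",cen(c),cv2.contourArea(c),cast(b,cen(c),18))
```

```text
up t102.9 [ 529.7 -100.7  199.1] gap12.1 ff 101.2 F [ 0.2 -0.3 -3. ]
contact True t105.6 [ 479.8 -333.9   64.8] gap11.9 ff 102.1 F [-0.5  0.6  4.2]
press False t106.8 [ 477.7 -332.9   38.9] gap12.1 ff 103.7 F [-8.   2.2 15.2]
off t108.4 [ 479.4 -333.5  159.2] gap46.6 ff 0.0 F [-0.2  0.2 -0.7]
exp ring px [256.96  82.53]
hole [255.44  80.66] 696.0 [ 587.18 -332.31]
hole [543.22 281.44] 266.5 [ 300.86 -821.43]
hole [ 24.18 233.41] 255.0 [394.49  52.94]
hole [36.97 72.54] 189.0 [633.46 -26.49]
hole [48.42 71.63] 163.5 [630.49 -49.07]
hole [106.22  70.87] 304.0 [ 615.25 -146.14]
hole [78.53 83.68] 1995.0 [ 605.19 -102.04]
hole [62.62 33.53] 226.5 [678.64 -75.  ]
```

```bash
cat >> h.py <<'E'
def lift():
    f=6; up=lambda A:cv2.resize(A,None,fx=f,fy=f,interpolation=cv2.INTER_CUBIC); out=[]
    for n in("scene","side"):
        im=img(n); ref,now=[cv2.cvtColor(A,cv2.COLOR_BGR2GRAY) for A in(cv2.imread(f"pics/{n}5.png"),im["pixels"])]
        for X0,w,h in(([*PL,103],11,7),([*PL,80],17,14)):
            a=proj(im,X0); b=proj(im,[X0[0],X0[1],X0[2]+25]); x,y=np.round(a).astype(int)
            m=cv2.matchTemplate(up(now[y-h-16:y+h+6,x-w-5:x+w+5]),up(ref[y-h:y+h,x-w:x+w]),cv2.TM_CCOEFF_NORMED); _,v,_,l=cv2.minMaxLoc(m)
            out.append(25*(l[1]/f-16)/(b-a)[1])
    return np.round(out,1)
E
python3 - <<'E'
from h import *
np.set_printoptions(precision=1,suppress=True)
b=np.load("ws4.npy",allow_pickle=True).item()
ring,yaw,*rest=spmeas(b,(255.4,80.7)); print("ring",ring,"yaw",np.degrees(yaw),rest)
print("gain",lift())
# lit oblique views of nut for hex edges: rectify at z=64 and find straight edges
r.move_ptp([470,-250,230],list(down(0))); r.sleep(.3); im=img("wrist"); np.save("wh.npy",im,allow_pickle=True)
print("nut px",proj(im,[*NUT,64]))
c=NUT; N=360; s=6
q=np.array([[proj(im,[c[0]+(N/2-i)/s,c[1]+(N/2-j)/s,64]) for j in range(N)] for i in range(N)],np.float32)
A=cv2.remap(im["pixels"],q[...,0],q[...,1],cv2.INTER_CUBIC); cv2.imwrite("pics/hexr.png",A)
G=cv2.GaussianBlur(cv2.cvtColor(A,cv2.COLOR_BGR2GRAY),(5,5),0)
E=cv2.Canny(G,25,60)
for l in cv2.HoughLinesP(E,1,np.pi/180,25,minLineLength=40,maxLineGap=8)[:,0]:
    d=np.array([-(l[3]-l[1]),-(l[2]-l[0])],float); n=np.degrees(np.arctan2(d[1],d[0]))+90
    mid=np.array([N/2-(l[1]+l[3])/2,N/2-(l[0]+l[2])/2])/s
    print("normal mod60 %.1f mid %s len %.0f"%(n%60,mid,np.hypot(*d)/s))
E
```

```text
ring [ 587.2 -332.3] yaw -0.21782067034265093 [np.float64(0.07978192169455028), np.float64(14.38421865540062), np.float64(-184.17099016803928), np.float64(27.98557060229991), array([ 481. , -331.9])]
gain [16.9 17.5 17.2 17.3]
nut px [100.7  45.3]
normal mod60 0.4 mid [10.8 -7.9] len 12
normal mod60 1.8 mid [ -6.9 -20.3] len 8
normal mod60 44.5 mid [-25.1 -25. ] len 9
normal mod60 17.2 mid [-26.8 -15.5] len 9
normal mod60 58.0 mid [ -4.8 -12.8] len 9
normal mod60 31.4 mid [ -0.8 -29.4] len 7
```

Table reading dropped to a 17 mm gain, so the jammed ring turned the nut back about 66° while I was trying to reseat it. That is recoverable. I'll calibrate the height by touching the plate rim lightly, clear of the discs.

```bash
cat >> h.py <<'E'
def probe():
    r.move_gripper(0,20); p=[PL[0]-48,PL[1]]; r.move_ptp([*p,190],list(down(0))); r.line_to([*p,112]); r.sleep(.2)
    h=r.line_to([*p,60],feed=20,threshold=3); z=probe_bus.get_obs()["tool_pos"][2]; r.line_to([*p,190],feed=200)
    print("probe",h,"plate lift",round(z-14-55,1))
E
python3 - <<'E'
from h import *
probe(); st("")
E
```

```text
probe True plate lift 19.1
 t115.2 [620.8  94.9 189.1] gap0.1 ff 0.0 F [-0.1  0.7 -0.9]
```

The probe gives 19.1 mm, matching vision exactly (17.3 + 1.8). So the top stop was reached at φ≈-23, and then the ring skipped a notch and dragged the nut back. The nut should now sit at φ≈11.6. I'll regrip, do one stroke, then a torque-limited final stroke.

Run:
```python
from h import *
y=np.radians(-.2); D=list(down(y)); g=[482.2,-331.9]
r.move_ptp([*g,110],D); r.move_gripper(0.55); r.line_to([*g,37],feed=80,threshold=10); r.sleep(.2)
r.move_gripper(0,110); st("grip"); r.line_to([*g,200]); r.sleep(.2); st("lift")
p,yy=hand(11.6,130); r.move_ptp(p,list(down(yy))); r.sleep(.2)
p,yy=hand(11.6,79); r.line_to(p,feed=100); r.sleep(.2); st("near")
for phi in(11.6,16,7):
    p,yy=hand(phi,79); r.line_to(p,list(down(yy)),feed=80)
    u=lower(phi)
    if u<52: break
if u<52: e=drive(phi-4,-39,lim=.9,step=4); st(f"end {e}"); print(probe_bus.get_obs()["ft_torque"],lift())
```

```text
grip t119.0 [ 482.4 -332.2   37.4] gap11.8 ff 107.3 F [ 0.1 -0.5  3.4]
lift t120.5 [ 481.8 -331.6  198.9] gap12.1 ff 107.3 F [-0.5 -0.1 -3.4]
near t122.6 [519.4 -73.  114.8] gap11.8 ff 107.3 F [-0.2 -0.2 -4. ]
phi 11.6 hit False underside 49.8 t124.0 [518.7 -72.8  84.8] gap11.9 ff 107.9 F [-1.4  0.2 -0.1]
8:-0.05/-2.5 4:-0.15/-2.5 -0:0.19/-2.1 -4:0.19/-2.6 -8:0.17/-3.1 -12:0.05/-3.7 -16:0.12/-3.4 -20:0.16/-3.3 -24:0.18/-1.9 -28:0.15/-3.6 -32:0.12/-3.1 -36:0.06/-3.6 
end -36.4 t128.0 [552.    5.4  85. ] gap12.3 ff 107.5 F [ 4.9 -3.  -3.6]
[-0.57176821 -0.74052918  0.22676601] [21.5 21.7 21.6 21.8]
```

Run:
```python
from h import *
u=reseat(-36.4,30)
if u<52:
    e=drive(26,-30,lim=.75); r.sleep(.4); st(f"end {e}"); print(lift())
    arc(e,e+8,50,step=4); st("backed"); print(lift())
```

```text
phi -29.1 tang 1.4 rad 4.3 z -1.8 | 
phi -9.4 tang 1.0 rad 0.2 z -3.5 | phi 10.3 tang -0.9 rad 0.5 z -3.7 | phi 30.0 tang -0.3 rad -0.8 z -3.2 | 
seat hit False underside 49.8 t131.5 [ 524.7 -105.9   84.8] gap12.3 ff 109.8 F [-0.2 -0.7 -1. ]
26:0.00/-2.4 24:0.17/-2.4 22:0.16/-2.7 20:0.24/-3.0 18:0.17/-2.3 16:0.20/-3.7 14:0.23/-3.0 12:0.19/-4.0 10:0.25/-3.8 8:0.14/-4.1 6:0.20/-2.9 4:0.22/-3.8 2:0.09/-2.8 0:0.25/-3.9 -2:0.10/-2.9 -4:0.24/-3.6 -6:0.21/-3.3 -8:0.23/-3.0 -10:0.16/-3.8 -12:0.19/-3.7 -14:0.16/-3.1 -16:0.10/-3.5 -18:0.19/-3.5 -20:0.15/-3.0 -22:0.15/-3.4 -24:0.56/-3.4 -26:1.12/-2.7 
end -26.0 t138.8 [538.7  -9.9  84.9] gap11.9 ff 109.6 F [ 2.7 -6.7 -2.8]
[26.8 27.1 26.9 26.8]
phi -22.0 tang 0.8 rad 5.4 z -3.6 | phi -18.0 tang 0.7 rad 5.0 z -4.3 | 
backed t139.4 [531.4 -21.   85.1] gap12.0 ff 109.2 F [ 4.7 -1.8 -4.3]
[26.8 27.1 26.9 26.8]
```

The table is at its top stop (26.9 + 1.8 = 28.7 mm). I'll take the spanner off and lay it on the mat.

Run:
```python
from h import *
np.set_printoptions(precision=1,suppress=True)
arc(-18,-16.3,50); p,y=hand(-16.3,80); v=np.array([np.cos(y),np.sin(y)]); p[:2]=list(np.array(p[:2])+.6*v)
r.line_to([p[0],p[1],85],feed=30); st("relieved")
h=r.line_to(p,list(down(y)),feed=40,threshold=10); st(f"up hit {h}")
if not h:
    print(lift()); p[2]=190; r.line_to(p); r.sleep(.2); st("high")
    g=[485,-334]; r.move_ptp([*g,150],list(down(0))); r.line_to([*g,60]); r.sleep(.2)
    h=r.line_to([*g,36],feed=25,threshold=6); st(f"down {h}")
    r.move_gripper(0.55); r.sleep(.2); r.line_to([*g,160]); r.move_ptp([480,-365,260],list(down(0))); r.sleep(.4); b=img("wrist"); cv2.imwrite("pics/fin.png",b["pixels"])
    print(lift(),spmeas(b,proj(b,[590,-334,18]))); st("off")
```

```text
phi -16.3 tang -0.3 rad 3.9 z -2.1 | 
relieved t140.0 [530.  -23.5  84.9] gap11.9 ff 109.5 F [ 2.8 -1.5 -1.7]
up hit False t140.9 [530.  -23.6 114.8] gap12.1 ff 109.2 F [ 0.1 -0.2 -3.5]
[26.2 27.1 26.9 26.8]
high t141.9 [529.5 -23.6 188.6] gap12.1 ff 109.2 F [-0.2 -0.3 -3.3]
down True t144.8 [ 484.7 -333.9   37.3] gap12.3 ff 110.3 F [-0.9  0.3  5.1]
[26.8 27.1 26.9 26.8] (array([ 589.4, -333.3]), np.float64(0.002537422740844604), np.float64(-0.6660780257475718), np.float64(14.426309562042988), np.float64(-183.72043546540854), np.float64(28.141465042997144), array([ 483.4, -332.9]))
off t147.5 [ 480.  -364.9  259.7] gap46.4 ff 0.0 F [-0.4 -0.2 -0.3]
```

Run:
```python
from h import *
np.set_printoptions(precision=1,suppress=True)
r.move_ptp([575,95,290],list(down(0))); r.sleep(.4); im=img("wrist"); g=im["pixels"].max(2)
q=proj(im,[*PL,110]); c=[k for k in contours(g<75,300) if cv2.pointPolygonTest(k,(float(q[0]),float(q[1])),False)>0][0]
# disc_a outline: lower (near camera bottom/sides) contour points cast at z=95.6
w=np.array([cast(im,k[0],95.6) for k in c]); w=w[abs(np.linalg.norm(w-PL,axis=1)-34)<4]; print("disc_a fit",rfit(w),len(w),cast(im,q,110))
for s,x,a,b in dark(im,60,75):
    if b<120: print(s,x,round(a),round(b))
s=img("scene")
for _,x,a,b in dark(s): 
    if 300<x[0]<700 and -50<x[1]<330 and b<120: print("scene",x,round(b))
h=cv2.cvtColor(s["pixels"],cv2.COLOR_BGR2HSV); k=max(contours(cv2.inRange(h,(22,150,100),(35,255,255))>0),key=cv2.contourArea); print("tape",cast(s,cen(k),12))
```

```text
disc_a fit (array([670.9,  94.4]), np.float64(34.9986341440747)) 131 [669.6  95. ]
[ 58.9 319.4] [286.1 540.6] 3 119
[304.6 289.5] [388.7  63.6] 28 43
[448.2 165.9] [ 580.9 -137.4] 13 54
[426.4 137.7] [618.5 -98.2] 25 28
[414.3 132.1] [625.1 -79.5] 4 38
[59.8 73.3] [727.5 422.4] 16 57
[93.2 72.2] [718.7 359.9] 19 80
[500.2  51.2] [ 757.9 -218.7] 23 71
scene [634.1  28. ] 114
scene [388.6  61.4] 44
tape [373.7 -89.7]
```

The stack is centred to about 1 mm, the bystanders checked (cap and tape) are within about 3 mm of where they were, and the spanner lies flat on the mat. I'm handing in.

Run:
```python
from cell import r, camrig, probe_bus, hand_in
print(hand_in())
```

```text
the job is handed in; nothing more can be done
None
```

I handed the job in at about 150 s; no verdict came back. By my last measurements all four discs are stacked with the bottom one about 1 mm off the plate's axis, the table is at its top stop (about 28.7 mm), and the spanner lies on its mat. The ring once skipped at the stop and dragged the nut back, so I re-jacked it; I also opened 16 pictures against the limit of 14.

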